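Rake the crocks even in the plant trough

ROBOT

A 6-joint arm with a two-finger parallel gripper is mounted at the origin on the work surface; the furniture and walls round the work are solid. World frame = base frame: x ahead of the robot, y to its left, z up, the work surface at z = 0. Lengths are in m, angles in rad, forces in N, time in s.
With the tool pointing down it reaches from about 0.325 to 0.75 m from the base axis. Payload 7.6 kg.
Tool frame: the origin (TCP) lies between the finger pads; the fingertips stand 22 mm ahead of it and the grasp point (between the pads) lies 3 mm ahead of it; z points along the fingers, y is the line along which they close (so a half turn about z gives the same grasp; the last joint's range is limited). The gripper opens to 85 mm and grips with 20 to 120 N. Pads are 22 mm wide; open, the fingers measure 114 mm over their backs; the gripper's body (76 mm by 85 mm) begins 54 mm behind the grasp point. The pads swing forward as they close: fully open they stand 13 mm farther back than shut.
Start: joints at [1.213, 0.052, 1.401, -0, 1.689, -0.07], TCP at [0.149, 0.503, 0.253] pointing down, gripper open.
Joint ranges: [-2.9, 2.9], [-0.91, 2.17], [0.12, 2.37], [-1.06, 4.2], [0.26, 2.73], [-2.93, 2.93]. Speed limits (rad/s): [2.57, 2.57, 3.01, 3.14, 3.14, 3.14].

INTERFACE

Orientations are given as a rotation vector (axis times angle).
In Python, from rig import env gives the robot as it stands. The module is installed in compiled form; this text tells all that it offers.
- The arm moves only by the tool servo_tool, never from a script. Its argument "commands" is one flat list of numbers, 5 for each row, row after row: the shift along the tool's x, y, z in mm, then the turn about the tool's z in degrees, then the opening, from 0 (shut) to 1 (fully open). In form: [dx, dy, dz, spin, grip, dx, dy, dz, spin, grip, ...]. A call has exactly 8 rows; each row shifts and turns the commanded pose from where the row before left it, along the tool's axes as they then stand; what a row does not reach is not made up. A row lasts 1/12 s, in which the tool goes at most 41.7 mm and 7.16 degrees, less where a joint would pass 70% of its speed; a pose out of reach is approached as far as the arm can. A call with a gripper value outside its range is refused whole. The fingers move at their own pace and stop on an object; "force" is the grip in N (left out, the last holds). Time passes only in rows, so rows that do not move let the fingers close, or fill a call up. It gives the time, the measured TCP pose, the force, the opening and the grip force at its end, in the units of the state.
- env.sense(): the state, without advancing time (a new reading comes with each control period).
- env.camera(name): name is "scene" or "top" or "wrist"; returns the picture (480x640x3 uint8, red, green, blue); there is no depth.
- env.get_calibration(name): a dict with "fx", "fy", "cx", "cy" (pixels), "k1" (the pictures are not rectified: a ray, as slopes to the right and down, at radius r is drawn at 1 + k1 r^2 times it, then the intrinsics apply), "xyz" and "orientation" of the camera in the world; the wrist camera has in their place "hand_eye" (4x4, takes a point from camera to tool coordinates, whose origin is the TCP and whose axes are the flange's). Camera axes: x right, y down, z forward; pixel columns grow to the right and rows downward; lengths in m; the calibration is good to about 2 mm. A picture is of the moment at which its call begins: read the wrist's pose just before it. get_calibration takes no time and is no camera call.
- env.close_job(): hands the job in; it is judged then, once.
The state is a dict: "time": time; "joint_pos": joint angles; "qvel": joint speeds; "joint_torque": joint torques, N m; "tool_pos": TCP position; "eef_rot": TCP orientation; "ft_force": force on the tool from outside, world axes, zero at the start; "wrist_torque": the same for the moment, N m; "opening": finger opening in m; "gripper_force": force on a finger pad.
Only numpy, scipy, OpenCV 4.12 (cv2) and the standard library are available. Lean on these libraries where they do the work, as an engineer would, in place of code of your own. Each camera call takes 0.05 s, during which the arm holds its last target. There are 200 camera calls.

TASK

Take the hand rake from its rest and rake the heaped terracotta crocks along the trough into an even layer one piece deep, about three of the nine in each third of its length (yellow marks). Do not bear down hard on the trough, do not touch the crocks with the gripper, and leave the jars, the pot and the sprayer where they are. Then lay the rake back in the forks of its rest.

Things in the scene. Friction and masses are not known exactly. Their poses are not given: they have to be found in the camera images.
- bed: shallow zinc plant trough with grey floor, open on top, fixed; 130 x 250 mm outside, rim 44 mm above the table. Origin: centre of its underside. Its y axis is its long axis, x runs across, z up
- bed_floor (a point): centre of the trough's inner floor (upper face, 6 mm above the table), axes as the trough. Inside it is 120 mm wide in x (-60 to 60) and 240 mm long in y (-120 to 120), walls 5 mm thick. The thirds of its length meet at y = -40 and y = +40 mm, shown by yellow marks on the long walls
- rake_grip (a point): hand rake: the middle of the grip, on the axis of its brown wooden handle. The handle is 20 mm wide (x), 22 mm high (z), and runs along y from 95 mm behind this point to 60 mm before it. The tined head is at the +y end. The rake weighs about 0.2 kg and balances near this point
- rake_sleeve (a point): point on the rake's handle axis, 115 mm before the grip point (+y), in the dark sleeve from which the neck hangs (-z). Neck: green cross-bar 64 mm wide in x, 9 mm thick, 35 mm above the tips of four straight 5 mm tines, 59 mm over all. The neck is clamped at another length every time: the tips hang 95 to 120 mm below this point, not measured; it does not shift under working forces
- rest_cradle (a point): wooden two-fork rest for the rake, fixed: the point where the rake's grip point lies when the handle lies in both forks, 138 mm above the table. Forks (12 mm thick, tips 20 mm above this point) stand at y = -60 and y = +45 mm, the handle lies along y with its underside on the forks, in slots 26 mm wide that open upward and flare; between the forks the handle is free
- crock_1: terracotta crock (drainage piece of broken pot), about 28 x 23 mm and 15 mm thick, 18 g; origin at its centre. One of nine; they start heaped two deep, six below and three on top, on about 90 mm of the trough's width and 55 mm of its length
- crock_2: another crock like crock_1
- crock_3: another crock like crock_1
- crock_4: another crock like crock_1
- crock_5: another crock like crock_1
- crock_6: another crock like crock_1
- crock_7: another crock like crock_1
- crock_8: another crock like crock_1
- crock_9: another crock like crock_1
- green_jar: small clear seed jar with a green lid, 52 mm across, 69 mm high, a bystander; origin at the centre of its underside
- red_jar: the same with a red lid, a bystander; origin at the centre of its underside
- black_pot: small empty black nursery pot, 68 mm across, 58 mm high, a bystander; origin at the centre of its underside
- sprayer: green and white spray bottle, 95x69 mm, 225 mm high, a bystander; origin at the centre of its underside
Things that resemble listed ones, but are neither listed nor needed, are in the scene too. Leave any purple look-alike of the part that bears rake_grip alone. What is shaped like the part that bears rest_cradle but white is not meant.

How it is judged:
On the way, in this order (a step that is already met when the one before it is completed fails the run):
1. the rake is lifted out of its rest (z of rake_grip in the frame of rest_cradle above 0.03 m), for 0.1 s.
2. the rake works on the crocks in the trough ((contact force between rake and crock_1 above 0.03 N or contact force between rake and crock_2 above 0.03 N or contact force between rake and crock_3 above 0.03 N or contact force between rake and crock_4 above 0.03 N or contact force between rake and crock_5 above 0.03 N or contact force between rake and crock_6 above 0.03 N or contact force between rake and crock_7 above 0.03 N or contact force between rake and crock_8 above 0.03 N or contact force between rake and crock_9 above 0.03 N)).
At the end, for the whole second after the job is handed in: all nine crocks lie in the trough one layer deep (each centre less than 17 mm above the floor), at least two of them in each third of its length; the rake lies still in its rest, its grip point within 30 mm of the cradle point and level within 0.15 rad (((y of any of crock_1, crock_3, crock_5, crock_7, crock_9 in the frame of bed_floor below -0.04 m and y of any of crock_2, crock_4, crock_6, crock_8 in the frame of bed_floor below -0.04 m) or (y of any of crock_1, crock_2, crock_5, crock_6, crock_9 in the frame of bed_floor below -0.04 m and y of any of crock_3, crock_4, crock_7, crock_8 in the frame of bed_floor below -0.04 m) or (y of any of crock_1, crock_2, crock_3, crock_4, crock_9 in the frame of bed_floor below -0.04 m and y of any of crock_5, crock_6, crock_7, crock_8 in the frame of bed_floor below -0.04 m) or (y of any of crock_1, crock_2, crock_3, crock_4, crock_5, crock_6, crock_7, crock_8 in the frame of bed_floor below -0.04 m and y of crock_9 in the frame of bed_floor below -0.04 m)) and (((y of crock_1 in the frame of bed_floor between -0.04 and 0.04 m or y of crock_3 in the frame of bed_floor between -0.04 and 0.04 m or y of crock_5 in the frame of bed_floor between -0.04 and 0.04 m or y of crock_7 in the frame of bed_floor between -0.04 and 0.04 m or y of crock_9 in the frame of bed_floor between -0.04 and 0.04 m) and (y of crock_2 in the frame of bed_floor between -0.04 and 0.04 m or y of crock_4 in the frame of bed_floor between -0.04 and 0.04 m or y of crock_6 in the frame of bed_floor between -0.04 and 0.04 m or y of crock_8 in the frame of bed_floor between -0.04 and 0.04 m)) or ((y of crock_1 in the frame of bed_floor between -0.04 and 0.04 m or y of crock_2 in the frame of bed_floor between -0.04 and 0.04 m or y of crock_5 in the frame of bed_floor between -0.04 and 0.04 m or y of crock_6 in the frame of bed_floor between -0.04 and 0.04 m or y of crock_9 in the frame of bed_floor between -0.04 and 0.04 m) and (y of crock_3 in the frame of bed_floor between -0.04 and 0.04 m or y of crock_4 in the frame of bed_floor between -0.04 and 0.04 m or y of crock_7 in the frame of bed_floor between -0.04 and 0.04 m or y of crock_8 in the frame of bed_floor between -0.04 and 0.04 m)) or ((y of crock_1 in the frame of bed_floor between -0.04 and 0.04 m or y of crock_2 in the frame of bed_floor between -0.04 and 0.04 m or y of crock_3 in the frame of bed_floor between -0.04 and 0.04 m or y of crock_4 in the frame of bed_floor between -0.04 and 0.04 m or y of crock_9 in the frame of bed_floor between -0.04 and 0.04 m) and (y of crock_5 in the frame of bed_floor between -0.04 and 0.04 m or y of crock_6 in the frame of bed_floor between -0.04 and 0.04 m or y of crock_7 in the frame of bed_floor between -0.04 and 0.04 m or y of crock_8 in the frame of bed_floor between -0.04 and 0.04 m)) or ((y of crock_1 in the frame of bed_floor between -0.04 and 0.04 m or y of crock_2 in the frame of bed_floor between -0.04 and 0.04 m or y of crock_3 in the frame of bed_floor between -0.04 and 0.04 m or y of crock_4 in the frame of bed_floor between -0.04 and 0.04 m or y of crock_5 in the frame of bed_floor between -0.04 and 0.04 m or y of crock_6 in the frame of bed_floor between -0.04 and 0.04 m or y of crock_7 in the frame of bed_floor between -0.04 and 0.04 m or y of crock_8 in the frame of bed_floor between -0.04 and 0.04 m) and y of crock_9 in the frame of bed_floor between -0.04 and 0.04 m)) and ((y of any of crock_1, crock_3, crock_5, crock_7, crock_9 in the frame of bed_floor above 0.04 m and y of any of crock_2, crock_4, crock_6, crock_8 in the frame of bed_floor above 0.04 m) or (y of any of crock_1, crock_2, crock_5, crock_6, crock_9 in the frame of bed_floor above 0.04 m and y of any of crock_3, crock_4, crock_7, crock_8 in the frame of bed_floor above 0.04 m) or (y of any of crock_1, crock_2, crock_3, crock_4, crock_9 in the frame of bed_floor above 0.04 m and y of any of crock_5, crock_6, crock_7, crock_8 in the frame of bed_floor above 0.04 m) or (y of any of crock_1, crock_2, crock_3, crock_4, crock_5, crock_6, crock_7, crock_8 in the frame of bed_floor above 0.04 m and y of crock_9 in the frame of bed_floor above 0.04 m)) and z of crock_1 in the frame of bed_floor between 0 and 0.017 m and x of crock_1 in the frame of bed_floor between -0.06 and 0.06 m and y of crock_1 in the frame of bed_floor between -0.12 and 0.12 m and z of crock_2 in the frame of bed_floor between 0 and 0.017 m and x of crock_2 in the frame of bed_floor between -0.06 and 0.06 m and y of crock_2 in the frame of bed_floor between -0.12 and 0.12 m and z of crock_3 in the frame of bed_floor between 0 and 0.017 m and x of crock_3 in the frame of bed_floor between -0.06 and 0.06 m and y of crock_3 in the frame of bed_floor between -0.12 and 0.12 m and z of crock_4 in the frame of bed_floor between 0 and 0.017 m and x of crock_4 in the frame of bed_floor between -0.06 and 0.06 m and y of crock_4 in the frame of bed_floor between -0.12 and 0.12 m and z of crock_5 in the frame of bed_floor between 0 and 0.017 m and x of crock_5 in the frame of bed_floor between -0.06 and 0.06 m and y of crock_5 in the frame of bed_floor between -0.12 and 0.12 m and z of crock_6 in the frame of bed_floor between 0 and 0.017 m and x of crock_6 in the frame of bed_floor between -0.06 and 0.06 m and y of crock_6 in the frame of bed_floor between -0.12 and 0.12 m and z of crock_7 in the frame of bed_floor between 0 and 0.017 m and x of crock_7 in the frame of bed_floor between -0.06 and 0.06 m and y of crock_7 in the frame of bed_floor between -0.12 and 0.12 m and z of crock_8 in the frame of bed_floor between 0 and 0.017 m and x of crock_8 in the frame of bed_floor between -0.06 and 0.06 m and y of crock_8 in the frame of bed_floor between -0.12 and 0.12 m and z of crock_9 in the frame of bed_floor between 0 and 0.017 m and x of crock_9 in the frame of bed_floor between -0.06 and 0.06 m and y of crock_9 in the frame of bed_floor between -0.12 and 0.12 m and distance between rake_grip and rest_cradle below 0.03 m and angle between rake_grip's own z axis and vertical below 0.15 rad and linear speed of each of rake, crock_1, crock_2, crock_3, crock_4, crock_5, crock_6, crock_7, crock_8, crock_9 below 0.02 m/s); the robot touches nothing.
It fails at once if the rake is pressed on the trough with more than 30 N (contact force between rake and bed above 30 N).
It fails at once if the gripper or arm touches the crocks (contact force between any of the fingers, the arm and crock_1 above 0.3 N or contact force between any of the fingers, the arm and crock_2 above 0.3 N or contact force between any of the fingers, the arm and crock_3 above 0.3 N or contact force between any of the fingers, the arm and crock_4 above 0.3 N or contact force between any of the fingers, the arm and crock_5 above 0.3 N or contact force between any of the fingers, the arm and crock_6 above 0.3 N or contact force between any of the fingers, the arm and crock_7 above 0.3 N or contact force between any of the fingers, the arm and crock_8 above 0.3 N or contact force between any of the fingers, the arm and crock_9 above 0.3 N).
It fails at once if a jar, the pot or the sprayer is shifted more than 20 mm (distance of any of green_jar, red_jar, black_pot, sprayer from where it was at the start of the episode above 0.02 m).
It also fails if it takes over 58 s, if anything falls off the work surface, if the arm or the gripper's body presses on something with over 40 N, if the wrist force passes 120 N, or if a joint passes its speed limit or range.

## Working session

There is one attempt and no reset: what is moved stays moved. The work goes in short steps, Python scripts to look and compute and a tool call to move; the robot and the scene stay as the last step left them, time stands still between calls to the robot, and variables do not carry over. Pictures are saved under pics/ and viewed, at most 10 in all, crops included, and the job is handed in when it is done.

Besides the shell and the picture viewer there is one more tool, called after "Emit:" by a JSON object that holds its "api" and its "payload", one argument or row to a line. servo_tool: Moves the arm, as the interface text tells. Its arguments: {"type":"object","properties":{"commands":{"type":"array"},"force":{"type":"number"}},"required":["commands"]}

```bash
mkdir -p pics; cat > h.py <<'E'
import numpy as np, cv2
from scipy.spatial.transform import Rotation as R
from rig import env
def cam(n):
    c=env.get_calibration(n)
    if 'xyz' in c:
        o=np.array(c['orientation'],float)
        Rm=o if o.shape==(3,3) else R.from_rotvec(o).as_matrix()
        return c,Rm,np.array(c['xyz'])
    s=env.sense(); T=np.eye(4); T[:3,:3]=R.from_rotvec(s['eef_rot']).as_matrix(); T[:3,3]=s['tool_pos']
    T=T@np.array(c['hand_eye']); return c,T[:3,:3],T[:3,3]
def ray(C,u,v):
    c,Rm,p=C; a=np.array([(u-c['cx'])/c['fx'],(v-c['cy'])/c['fy']]); b=a.copy()
    for _ in range(20): b=a/(1+c['k1']*(b@b))
    return p,Rm@np.array([b[0],b[1],1])
def atz(C,u,v,z):
    p,d=ray(C,u,v); return p+d*(z-p[2])/d[2]
def proj(C,X):
    c,Rm,p=C; q=(np.array(X)-p)@Rm; b=q[...,:2]/q[...,2:]; b=b*(1+c['k1']*(b**2).sum(-1,keepdims=True))
    return b*[c['fx'],c['fy']]+[c['cx'],c['cy']]
def tri(C1,a,C2,b):
    p,d=ray(C1,*a);q,e=ray(C2,*b); A=np.c_[d,-e]; t=np.linalg.lstsq(A,q-p,rcond=None)[0]
    x,y=p+d*t[0],q+e*t[1]; return (x+y)/2,np.linalg.norm(x-y)
def snap(n,name):
    C=cam(n); im=env.camera(n); cv2.imwrite(f'pics/{name}.png',im[...,::-1]); return C,im
E
python3 - <<'E'
from h import *
for n in('scene','top'):
    print(env.get_calibration(n)); snap(n,n+'0')
print(env.get_calibration('wrist')); print(env.sense())
E
```

```text
{'fx': 554.982360065599, 'fy': 554.982360065599, 'cx': 311.27006973896493, 'cy': 246.68259498250276, 'k1': -0.16976289635081346, 'xyz': array([-0.34902428,  0.61652756,  1.42493944]), 'orientation': array([-1.01060442,  2.50168424, -0.95647631])}
{'fx': 443.66857860636026, 'fy': 443.66857860636026, 'cx': 315.78886214536675, 'cy': 237.16946359823393, 'k1': -0.02227783751714604, 'xyz': array([ 0.33658155, -0.21982976,  1.21646145]), 'orientation': array([-2.1834405 ,  2.12339966, -0.16024883])}
{'fx': 384.8008641579334, 'fy': 384.8008641579334, 'cx': 315.6957568950075, 'cy': 236.78464489289698, 'k1': -0.08426339338211424, 'hand_eye': array([[-1.35849429e-03, -9.60057115e-01, -2.79800804e-01,
         7.25430981e-02],
       [ 9.99999057e-01, -1.35997462e-03, -1.88847553e-04,
         1.89025359e-04],
       [-1.99217555e-04, -2.79800796e-01,  9.60058058e-01,
        -1.20290445e-01],
       [ 0.00000000e+00,  0.00000000e+00,  0.00000000e+00,
         1.00000000e+00]])}
{'time': 0.1, 'joint_pos': array([ 1.21271545e+00,  5.27792925e-02,  1.40162214e+00, -1.08368168e-05,
        1.68860055e+00, -7.03451471e-02]), 'qvel': array([-0.00159201, -0.00187064, -0.00359665, -0.00177401,  0.00091729,
       -0.00050894]), 'joint_torque': array([ 1.16093899e-03, -3.82577991e+01, -3.60987711e+01, -5.66187225e-05,
        4.74260261e-03,  3.97709539e-05]), 'tool_pos': array([0.14890541, 0.50319275, 0.25255427]), 'eef_rot': array([-4.50377100e-01, -3.10884929e+00,  2.16656860e-03]), 'ft_force': array([-0.38134798, -0.19935854, -0.34300747]), 'wrist_torque': array([-0.00881903,  0.02883793,  0.01629145]), 'gripper_force': 0.0, 'opening': 0.08552475010926033}
```

View pics/scene0.png

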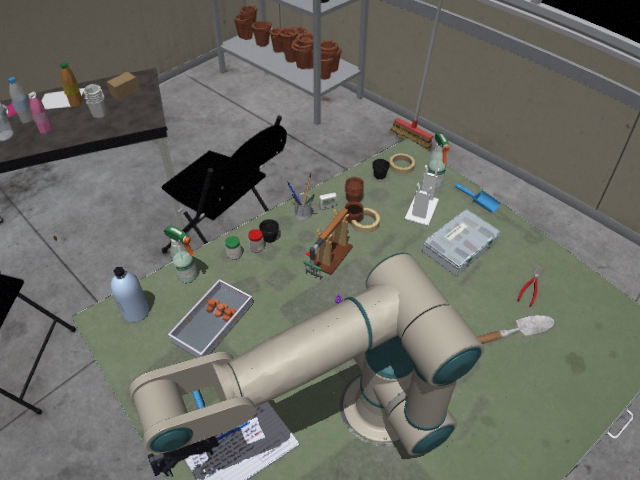

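View pics/top0.png

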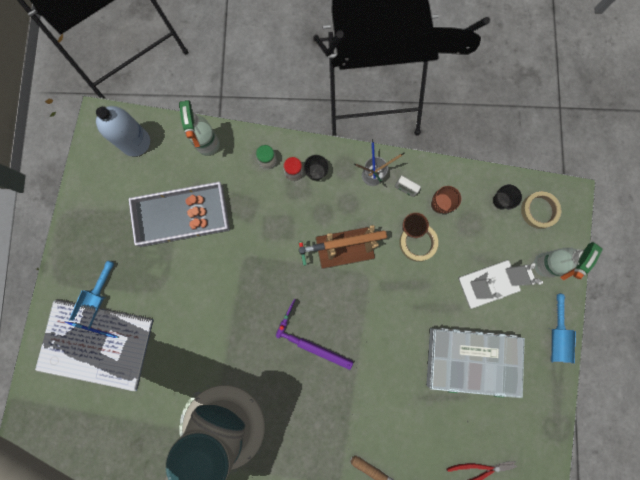

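The top view shows the brown rest with the rake, its head at (305,250) and handle to (390,236). The trough corners are about (130,195)-(228,235), with crocks at (196,212). Things that could be mistaken for the rake or rest:
- the purple look-alike rake at (315,345)
- the white rest at (500,280)
- the trowel at (370,470)
- the blue tools at (95,290) and (562,330)

I choose the brown-handled rake in the brown rest at (345,242) and will check it in a close crop.

```bash
python3 - <<'E'
import cv2,numpy as np
a=cv2.imread('pics/top0.png');b=cv2.imread('pics/scene0.png')
def cr(im,x,y): 
    o=cv2.resize(im[y:y+90,x:x+120],(400,300),interpolation=cv2.INTER_CUBIC)
    for i in range(0,120,20): cv2.putText(o,str(x+i),(int(i*3.333),8),0,.3,(255,255,0),1); cv2.line(o,(int(i*3.333),8),(int(i*3.333),14),(255,255,0),1)
    for i in range(10,90,20): cv2.putText(o,str(y+i),(0,int(i*3.333)+4),0,.3,(255,255,0),1)
    return o
cv2.imwrite('pics/c1.png',np.vstack([np.hstack([cr(a,120,165),cr(a,285,205)]),np.hstack([cr(b,155,270),cr(b,275,195)])]))
E
```

```text
(no output)
```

View pics/c1.png

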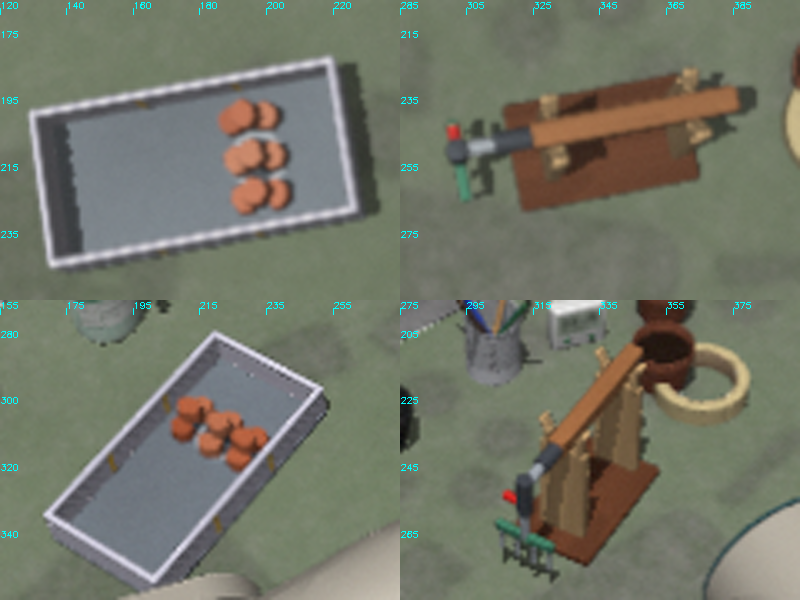

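```bash
python3 - <<'E'
from h import *
T,S=cam('top'),cam('scene')
t=[(128.4,198.6),(219.6,182.1),(227.4,228.9),(135.6,244.8)]
s=[(168.5,334.5),(219.5,279.9),(251.6,295.8),(200.6,354)]
P=np.array([atz(T,*q,.044) for q in t]);Q=np.array([atz(S,*q,.044) for q in s])
for k in(P,Q): print(k.round(4).tolist(),k.mean(0).round(4),[np.linalg.norm(k[i]-k[i-1]).round(4) for i in range(4)])
for k in(P,Q):
    d=(k[0]-k[1])+(k[3]-k[2]); print('yaw of y axis',np.degrees(np.arctan2(d[1],d[0])))
def pt(x,y): return 285+(x-400)/3.333,205+y/3.333
def ps(x,y): return 275+(x-400)/3.333,195+(y-300)/3.333
print('handle top z.149', [atz(T,*pt(*q),.149).round(4) for q in[(739,98),(531,136)]])
print('rear/front',tri(T,pt(739,98),S,ps(640,352)),tri(T,pt(531,136),S,ps(552,447)))
print('head',tri(T,pt(457,150),S,ps(525,480)), atz(T,*pt(457,150),.149))
for n,z,q in[('gjar',.069,(265,154)),('rjar',.069,(293,166)),('pot',.058,(316,167)),('sprayer',.2,(190,130)),('spr base',.05,(207,140))]: print(n,atz(T,*q,z).round(3))
for q in [(238,117),(265,117),(243,158),(272,158),(250,196),(278,194)]:
    print(atz(T,120+q[0]/3.333,165+q[1]/3.333,.03).round(3))
E
```

```text
[[0.5915, 0.2799, 0.044], [0.6442, 0.0363, 0.044], [0.5165, 0.008, 0.044], [0.4667, 0.2499, 0.044]] [0.5547 0.1435 0.044 ] [np.float64(0.1284), np.float64(0.2493), np.float64(0.1309), np.float64(0.2469)]
[[0.5908, 0.2794, 0.044], [0.6415, 0.0379, 0.044], [0.5196, 0.0085, 0.044], [0.4689, 0.2532, 0.044]] [0.5552 0.1447 0.044 ] [np.float64(0.1248), np.float64(0.2468), np.float64(0.1254), np.float64(0.2499)]
yaw of y axis 101.91877699142479
yaw of y axis 101.79052070839978
handle top z.149 [array([ 0.498 , -0.4005,  0.149 ]), array([ 0.4657, -0.2491,  0.149 ])]
rear/front (array([ 0.49774078, -0.4038496 ,  0.13815596]), np.float64(0.004825450245405018)) (array([ 0.46706135, -0.24881487,  0.14228969]), np.float64(0.0014278054983018376))
head (array([ 0.45336972, -0.19605971,  0.14895687]), np.float64(0.0014210363080725508)) [ 0.45392868 -0.19562229  0.149     ]
gjar [ 0.719 -0.086  0.069]
rjar [ 0.688 -0.162  0.069]
pot [ 0.69  -0.224  0.058]
sprayer [0.729 0.081 0.2  ]
spr base [0.76  0.076 0.05 ]
[0.595 0.113 0.03 ]
[0.596 0.091 0.03 ]
[0.561 0.107 0.03 ]
[0.562 0.083 0.03 ]
[0.53  0.099 0.03 ]
[0.532 0.077 0.03 ]
```

```bash
cat >> h.py <<'E'
def rot(): return R.from_rotvec(env.sense()['eef_rot']).as_matrix()
def to(X,yaw=None):
    """tool-frame shift (mm) and spin (deg) from the present pose to X, tool-x yaw"""
    s=env.sense(); M=rot(); y0=np.degrees(np.arctan2(M[1,0],M[0,0]))
    d=M.T@(np.array(X)-s['tool_pos'])*1000
    return s['time'],d.round(1),None if yaw is None else round((y0-yaw+180)%360-180,1)
G=np.array([.478,-.3077,.138]); YAW=102.
B=np.array([.555,.144,.006]); BY=101.85
def bed(p,z=0):
    a=np.radians(BY-90); c,s=np.cos(a),np.sin(a); return B+[c*p[0]-s*p[1],s*p[0]+c*p[1],z]
def inbed(P):
    a=np.radians(BY-90); c,s=np.cos(a),np.sin(a); d=np.array(P)-B; return np.array([c*d[0]+s*d[1],-s*d[0]+c*d[1],d[2]])
E
python3 - <<'E'
from h import *
s=env.sense();M=rot();p=s['tool_pos']
print(np.degrees(np.arctan2(M[1,0],M[0,0])),M.round(3).tolist())
W=np.array([.40,.20,.25]);N=8
for i in range(N):
    Mi=M@R.from_euler('z',7*i,degrees=True).as_matrix()
    print((Mi.T@((W-p)*.85/N)*1000).round(0))
p=p+(W-p)*.85; Mi=M@R.from_euler('z',56,degrees=True).as_matrix()
print(p,Mi.T@(W-p)*1000)
Mi=M@R.from_euler('z',61.5,degrees=True).as_matrix()
print(Mi.T@(np.array([.478,-.3077,.25])-W)*1000)
E
```

```text
163.51388090589882 [[-0.959, 0.284, -0.0], [0.284, 0.959, -0.001], [0.0, -0.001, -1.0]]
[-35. -23.   0.]
[-37. -19.   0.]
[-39. -14.   0.]
[-41.  -9.   0.]
[-42.  -4.   0.]
[-42.   1.   0.]
[-41.   6.   0.]
[-40.  11.   0.]
[0.36233581 0.24547891 0.25038314] [-54.70478797  22.23229377   0.42511728]
[-512.81516417  -29.38528635    0.63430666]
```

Emit:
{"api": "servo_tool", "payload": {
  "commands": [-34, -23, 0, 7, 1, -37, -19, 0, 7, 1, -38, -14, 0, 7, 1, -40, -9, 0, 7, 1, -41, -4, 0, 7, 1, -41, 1, 0, 7, 1, -40, 6, 0, 7, 1, -39, 11, 0, 7, 1]
}}

```text
time: 0.77
tool_pos: [0.359, 0.25, 0.2531]
eef_rot: [-1.865, -2.528, -0.0]
ft_force: [0.0, 0.1, 0.2]
opening: 0.0853
gripper_force: 0.0
```

Emit:
{"api": "servo_tool", "payload": {
  "commands": [-38, 12, 0, 5.5, 1, -40, 4, 0, 0, 1, -40, 0, 0, 0, 1, -40, -2, 0, 0, 1, -40, -2, 0, 0, 1, -40, -2, 0, 0, 1, -40, -2, 0, 0, 1, -40, -2, 0, 0, 1]
}}

```text
time: 1.43
tool_pos: [0.4332, -0.058, 0.2531]
eef_rot: [-1.977, -2.441, -0.0]
ft_force: [0.7, 0.7, -0.8]
opening: 0.0853
gripper_force: 0.0
```

```bash
python3 -c "
from h import *
print(env.sense()['tool_pos'],env.sense()['joint_pos'],to([.478,-.3077,.25],102))"
```

```text
[ 0.43324486 -0.05795515  0.25308251] [-2.17597086e-01 -2.00428792e-01  1.64078232e+00  1.64471524e-04
  1.70138801e+00 -4.27082192e-01] (1.4333, array([-253.6,   -8.2,    3. ]), np.float64(0.0))
```

Emit:
{"api": "servo_tool", "payload": {
  "commands": [-38, -1, 0, 0, 1, -38, -1, 0, 0, 1, -38, -1, 0, 0, 1, -38, -1, 0, 0, 1, -38, -1, 0, 0, 1, -35, -1, 0, 0, 1, -20, 0, 0, 0, 1, 0, 0, 0, 0, 1]
}}

```text
time: 2.1
tool_pos: [0.4782, -0.3003, 0.2517]
eef_rot: [-1.98, -2.436, 0.001]
ft_force: [-0.2, -0.5, 0.1]
opening: 0.0859
gripper_force: 0.0
```

```bash
python3 - <<'E'
from h import *
print(env.sense()['tool_pos'],to([.478,-.3077,.25],102))
C,im=snap('wrist','w1')
print([proj(C,q).round(0) for q in (G+[0,0,.011],G+[.0198,-.0929,.011],G+[-.0125,.0587,.011])])
E
```

```text
[ 0.47821225 -0.30028645  0.25169705] (2.1, array([-7.2, -1.7,  1.7]), np.float64(-0.2))
[array([315., 259.]), array([316., 388.]), array([315., 160.])]
```

View pics/w1.png

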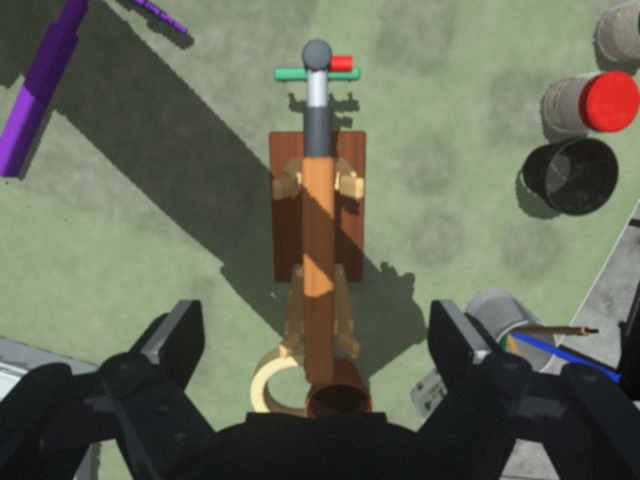

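Emit:
{"api": "servo_tool", "payload": {
  "commands": [-6, 0, 14, 0, 1, 0, 0, 22, 0, 1, 0, 0, 22, 0, 1, 0, 0, 22, 0, 1, 0, 0, 20, 0, 1, 0, 0, 12, 0, 1, 0, 0, 0, 0, 1, 0, 0, 0, 0, 0.1],
  "force": 70
}}

```text
time: 2.82
tool_pos: [0.48, -0.3021, 0.1415]
eef_rot: [-1.976, -2.442, -0.0]
ft_force: [0.5, -0.5, 0.6]
opening: 0.0753
gripper_force: 0.0
```

Emit:
{"api": "servo_tool", "payload": {
  "commands": [0, 0, 0, 0, 0, 0, 0, 0, 0, 0, 0, 0, 0, 0, 0, 0, 0, 0, 0, 0, 0, 0, 0, 0, 0, 0, 0, 0, 0, 0, 0, 0, 0, 0, 0, 0, 0, 0, 0, 0]
}}

```text
time: 3.48
tool_pos: [0.4802, -0.303, 0.1422]
eef_rot: [1.976, 2.44, 0.0]
ft_force: [-0.7, 0.6, 5.6]
opening: 0.0188
gripper_force: 69.3
```

```bash
python3 -c "
from h import *
s=env.sense();print(s['tool_pos'],s['eef_rot'],s['opening'],s['wrist_torque'],to(G+[0,0,.003],102))"
```

```text
[ 0.48023666 -0.30297424  0.14220915] [1.97598415e+00 2.44041768e+00 1.81672182e-04] 0.018823380854424233 [0.04252571 0.13749736 0.0109945 ] (3.4833, array([-4.2, -3.2,  1.2]), np.float64(0.0))
```

Emit:
{"api": "servo_tool", "payload": {
  "commands": [0, 0, -6, 0, 0, 0, 0, -14, 0, 0, 0, 0, -20, 0, 0, 0, 0, -20, 0, 0, 0, 0, -20, 0, 0, 0, 0, -18, 0, 0, 0, 0, -10, 0, 0, 0, 0, 0, 0, 0]
}}

```text
time: 4.15
tool_pos: [0.4805, -0.3031, 0.2516]
eef_rot: [1.975, 2.439, 0.0]
ft_force: [0.2, -0.5, -1.6]
opening: 0.0189
gripper_force: 68.4
```

```bash
python3 - <<'E'
from h import *
import cv2
s=env.sense();print(s['tool_pos'],s['opening'],s['ft_force'],s['wrist_torque'])
C,a=snap('top','t2');_,b=snap('scene','s2');W,w=snap('wrist','w2')
def cr(im,x,y,W,H):
    f=min(400/W,300/H); o=cv2.resize(im[y:y+H,x:x+W,::-1],(400,300),interpolation=cv2.INTER_CUBIC)
    for i in range(0,W,W//6): cv2.putText(o,str(x+i),(int(i*f),8),0,.3,(255,255,0),1); cv2.line(o,(int(i*f),8),(int(i*f),14),(255,255,0),1)
    for i in range(10,H,H//5): cv2.putText(o,str(y+i),(0,int(i*f)+4),0,.3,(255,255,0),1)
    return o
cv2.imwrite('pics/c2.png',np.vstack([np.hstack([cr(a,260,200,120,90),cr(b,265,165,120,90)]),np.hstack([cr(w,220,0,200,150),cr(a,120,165,120,90)])]))
E
```

```text
[ 0.48045423 -0.30307194  0.25157176] 0.018858668799260462 [ 0.24977041 -0.45861292 -1.57369638] [-0.02534569 -0.01434224  0.00053879]
```

View pics/c2.png

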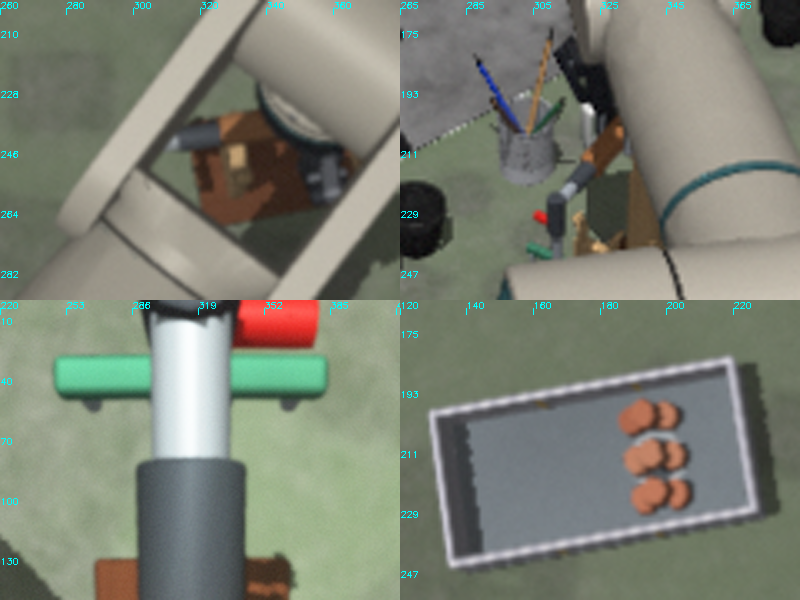

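```bash
python3 - <<'E'
from h import *
C=cam('wrist');c=C[0];H=np.array(c['hand_eye'])
Ct=(c,H[:3,:3],H[:3,3])
# tool-frame rays of bar ends (upper rear edge rows ~ 46, far edge ~28)
for row,l,r in((28,247.7,383.3),(46,247.7,383.3)):
    p,d=ray(Ct,l,row);q,e=ray(Ct,r,row)
    t=.064/np.linalg.norm(e-d); print(row,(p+d*t).round(4),(q+e*t).round(4))
# handle wood/sleeve width check: sleeve left-right at row 80..
im=cv2.imread('pics/w2.png')
for row in (20,24,28,32,36,40,44,48,50,52): 
    g=im[row].astype(int); m=(g[:,1]-g[:,2]>45)&(g[:,1]-g[:,0]>15); x=np.where(m)[0]; print(row,x.min() if len(x) else None,x.max() if len(x) else None,len(x))
col=im[0:70,265].astype(int); print(col[20:60].tolist())
E
```

```text
28 [ 0.1173 -0.0332  0.0766] [0.1172 0.0308 0.0766]
46 [ 0.1089 -0.0332  0.075 ] [0.1088 0.0308 0.075 ]
20 None None 0
24 None None 0
28 249 382 94
32 247 383 98
36 247 383 98
40 247 383 98
44 248 382 94
48 None None 0
50 None None 0
52 None None 0
[[136, 161, 151], [138, 163, 153], [141, 168, 154], [140, 165, 154], [146, 168, 158], [144, 167, 154], [135, 157, 145], [128, 154, 118], [127, 165, 93], [151, 196, 102], [165, 213, 111], [170, 221, 115], [171, 221, 114], [171, 220, 115], [171, 220, 113], [164, 213, 106], [167, 215, 109], [164, 212, 109], [161, 209, 108], [161, 208, 107], [161, 206, 108], [159, 207, 107], [151, 197, 101], [135, 179, 91], [115, 154, 77], [98, 129, 68], [78, 103, 56], [62, 80, 46], [56, 70, 45], [54, 64, 42], [66, 73, 59], [77, 81, 72], [79, 81, 76], [84, 86, 79], [84, 87, 81], [102, 114, 106], [117, 136, 127], [132, 155, 145], [137, 161, 151], [138, 162, 151]]
```

Emit:
{"api": "servo_tool", "payload": {
  "commands": [20, 15, 0, 0, 0, 28, 24, 0, 0, 0, 30, 27, 0, 0, 0, 30, 27, 0, 0, 0, 30, 27, 0, 0, 0, 30, 27, 0, 0, 0, 28, 24, 0, 0, 0, 18, 13, 0, 0, 0]
}}

```text
time: 4.97
tool_pos: [0.6161, -0.0515, 0.2468]
eef_rot: [-1.971, -2.442, 0.001]
ft_force: [-0.2, -1.1, -2.3]
opening: 0.019
gripper_force: 68.6
```

```bash
cat >> h.py <<'E'
TIP=.1157
def head(x,y,h):  # tool move to put tine tips at bed (x,y), h above floor
    return to(bed((x+.0012,y-.113))+[0,0,h+TIP],BY)
def where():
    s=env.sense(); q=inbed(s['tool_pos']); return (q+[-.0012,.113,-TIP]).round(4),s['ft_force'].round(1)
def crocks(z=.021):
    C=cam('top'); im=env.camera('top')[...,::-1]; hsv=cv2.cvtColor(np.ascontiguousarray(im),cv2.COLOR_BGR2HSV)
    pts=proj(C,np.array([bed(p,.038) for p in[(-.06,-.12),(.06,-.12),(.06,.12),(-.06,.12)]])).astype(np.int32)
    M=np.zeros(im.shape[:2],np.uint8); cv2.fillPoly(M,[pts],255)
    m=cv2.bitwise_and(cv2.inRange(hsv,(0,90,60),(18,255,255)),M)
    n,l,st,ce=cv2.connectedComponentsWithStats(m)
    for i in range(1,n):
        if st[i,4]>8: print('blob area',st[i,4],'bed',(inbed(atz(C,*ce[i],z))[:2]*1000).round(0),'y from',round(1000*inbed(atz(C,st[i,0]+st[i,2],ce[i][1],z))[1]),'to',round(1000*inbed(atz(C,st[i,0],ce[i][1],z))[1]))
    return im
E
python3 -c "
from h import *
print(where(),head(.018,-.095,.019)); crocks()"
```

```text
(array([ 0.0184, -0.0908,  0.1251]), array([-0.2, -1.1, -2.3])) (4.9667, array([ -4.4,  -0.2, 106.1]), np.float64(0.3))
```

```bash
python3 - <<'E'
from h import *
im=cv2.imread('pics/t2.png');print(im[212,196],im[201,191],cv2.cvtColor(im,cv2.COLOR_BGR2HSV)[212,196])
C=cam('top'); print(proj(C,np.array([bed(p,.038) for p in[(-.06,-.12),(.06,-.12),(.06,.12),(-.06,.12)]])))
_,a=snap('top','t3');_,b=snap('scene','s3')
cv2.imwrite('pics/c3.png',np.hstack([cv2.resize(a[140:290,90:290,::-1],(400,300)),cv2.resize(b[250:370,140:300,::-1],(400,300))]))
E
```

```text
[102 130 192] [ 84 111 182] [  9 120 192]
[[225.16791498 227.18877408]
 [218.5116344  184.18121   ]
 [130.58000192 199.54987312]
 [136.0294925  242.97066455]]
```

View pics/c3.png

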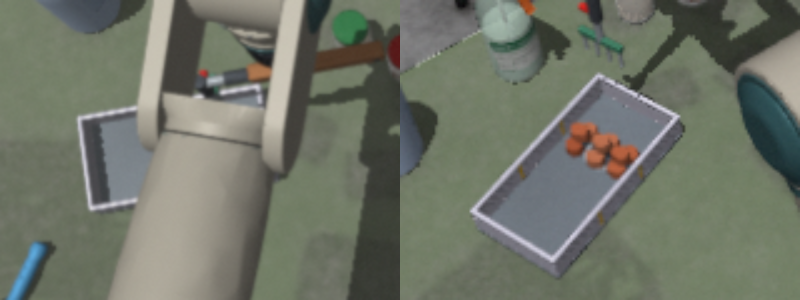

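Emit:
{"api": "servo_tool", "payload": {
  "commands": [0, 0, 8, 0, 0, 0, 0, 16, 0, 0, 0, 0, 18, 0, 0, 0, 0, 18, 0, 0, 0, 0, 16, 0, 0, 0, 0, 12, 0, 0, 0, 0, 7, 0, 0, 0, 0, 0, 0, 0]
}}

```text
time: 5.78
tool_pos: [0.6143, -0.0558, 0.1519]
eef_rot: [-1.976, -2.438, 0.003]
ft_force: [0.1, -1.0, -2.5]
opening: 0.0189
gripper_force: 68.7
```

```bash
sed -i "s/def crocks(z=.021)/def crocks(z=.021,cn='scene')/; s/C=cam('top'); im=env.camera('top')/C=cam(cn); im=env.camera(cn)/" h.py
python3 - <<'E'
from h import *
print(where(),head(.018,-.095,.019)); im=crocks()
print(env.sense()['wrist_torque'])
C=cam('scene'); print([proj(C,bed(p,.03)).round(0) for p in ((.0,-.1),(0,-.05),(.018,-.095))])
cv2.imwrite('pics/s4.png',im)
E
```

```text
(array([ 0.0158, -0.0947,  0.0302]), array([ 0.1, -1. , -2.5])) (5.7833, array([-0.3,  2.2, 11.2]), np.float64(0.1))
blob area 325 bed [  3. -44.] y from -71 to -22
[-0.01165415  0.0309521   0.03042972]
[array([231., 294.]), array([221., 305.]), array([226., 293.])]
```

Emit:
{"api": "servo_tool", "payload": {
  "commands": [0, 2, 3, 0, 0, 0, 0, 5, 0, 0, 0, 0, 5, 0, 0, 0, 0, 4, 0, 0, 0, 0, 3, 0, 0, 0, 0, 2, 0, 0, 0, 0, 1, 0, 0, 0, 0, 0, 0, 0]
}}

```text
time: 6.5
tool_pos: [0.6173, -0.0547, 0.131]
eef_rot: [-1.977, -2.441, 0.0]
ft_force: [-0.3, 0.1, -1.3]
opening: 0.0188
gripper_force: 68.7
```

Emit:
{"api": "servo_tool", "payload": {
  "commands": [0, 0, 0.5, 0, 0, 0, 0, 0.5, 0, 0, 0, 0, 0.5, 0, 0, 0, 0, 0.5, 0, 0, 0, 0, 0, 0, 0, 0, 0, 0, 0, 0, 0, 0, 0, 0, 0, 0, 0, 0, 0, 0]
}}

```text
time: 7.17
tool_pos: [0.6174, -0.0547, 0.1293]
eef_rot: [1.977, 2.442, 0.0]
ft_force: [0.0, 0.3, -1.7]
opening: 0.0189
gripper_force: 68.7
```

```bash
python3 - <<'E'
from h import *
print(where(),env.sense()['wrist_torque'],env.sense()['tool_pos'])
E
```

```text
(array([ 0.019 , -0.0942,  0.0076]), array([ 0. ,  0.3, -1.7])) [ 0.03526129  0.01492908 -0.02388951] [ 0.61736225 -0.05467722  0.12932464]
```

Emit:
{"api": "servo_tool", "payload": {
  "commands": [0, 0, 0.5, 0, 0, 0, 0, 0.5, 0, 0, 0, 0, 0.5, 0, 0, 0, 0, 0.5, 0, 0, 0, 0, 0, 0, 0, 0, 0, 0, 0, 0, 0, 0, 0, 0, 0, 0, 0, 0, 0, 0]
}}

```text
time: 7.83
tool_pos: [0.6174, -0.0547, 0.1273]
eef_rot: [1.977, 2.442, 0.0]
ft_force: [0.5, 0.1, -2.3]
opening: 0.0188
gripper_force: 68.7
```

Emit:
{"api": "servo_tool", "payload": {
  "commands": [0, 0, 0.5, 0, 0, 0, 0, 0.5, 0, 0, 0, 0, 0.5, 0, 0, 0, 0, 0, 0, 0, 0, 0, 0, 0, 0, 0, 0, 0, 0, 0, 0, 0, 0, 0, 0, 0, 0, 0, 0, 0]
}}

```text
time: 8.5
tool_pos: [0.6174, -0.0547, 0.1258]
eef_rot: [1.977, 2.442, 0.0]
ft_force: [-0.0, 1.0, -2.1]
opening: 0.019
gripper_force: 68.7
```

Emit:
{"api": "servo_tool", "payload": {
  "commands": [0, 0, 0.5, 0, 0, 0, 0, 0.5, 0, 0, 0, 0, 0.5, 0, 0, 0, 0, 0, 0, 0, 0, 0, 0, 0, 0, 0, 0, 0, 0, 0, 0, 0, 0, 0, 0, 0, 0, 0, 0, 0]
}}

```text
time: 9.17
tool_pos: [0.6173, -0.0546, 0.1243]
eef_rot: [-1.977, -2.442, -0.0]
ft_force: [0.4, 0.4, -0.9]
opening: 0.0189
gripper_force: 68.7
```

Emit:
{"api": "servo_tool", "payload": {
  "commands": [0, 0, 0.5, 0, 0, 0, 0, 0.5, 0, 0, 0, 0, 0.5, 0, 0, 0, 0, 0, 0, 0, 0, 0, 0, 0, 0, 0, 0, 0, 0, 0, 0, 0, 0, 0, 0, 0, 0, 0, 0, 0]
}}

```text
time: 9.83
tool_pos: [0.6174, -0.0547, 0.1228]
eef_rot: [1.977, 2.442, 0.0]
ft_force: [0.2, -0.0, -2.3]
opening: 0.0192
gripper_force: 68.7
```

Emit:
{"api": "servo_tool", "payload": {
  "commands": [0, 0, -5, 0, 0, 0, 0, -6, 0, 0, 0, 0, -4.5, 0, 0, 6, 0, 0, 0, 0, 10, 0, 0, 0, 0, 10, 0, 0, 0, 0, 10, 0, 0, 0, 0, 8, 0, 0, 0, 0]
}}

```text
time: 10.5
tool_pos: [0.6077, -0.0099, 0.138]
eef_rot: [-1.975, -2.442, 0.0]
ft_force: [-0.3, 0.1, -3.0]
opening: 0.0193
gripper_force: 68.7
```

Emit:
{"api": "servo_tool", "payload": {
  "commands": [6, 0, 0, 0, 0, 6, 0, 0, 0, 0, 6, 0, 0, 0, 0, 6, 0, 0, 0, 0, 6, 0, 0, 0, 0, 5, 0, 0, 0, 0, 3, 0, 0, 0, 0, 0, 0, 0, 0, 0]
}}

```text
time: 11.17
tool_pos: [0.6002, 0.0261, 0.1383]
eef_rot: [-1.976, -2.442, -0.0]
ft_force: [0.6, 0.4, -2.1]
opening: 0.0192
gripper_force: 68.7
```

```bash
sed -i 's/^TIP=.*/TIP=.1138/' h.py; cat > look.py <<'E'
from h import *
import sys
print(where()); im=crocks()
cv2.imwrite(f'pics/{sys.argv[1]}_full.png',im)
o=cv2.resize(im[265:365,160:270],(660,600),interpolation=cv2.INTER_CUBIC)
C=cam('scene')
for y in(-.04,.04):
    a,b=[(proj(C,bed((x,y),.0))-[160,265])*6 for x in(-.06,.06)]
    cv2.line(o,tuple(map(int,a)),tuple(map(int,b)),(0,255,255),1)
cv2.imwrite(f'pics/{sys.argv[1]}.png',o)
E
python3 look.py a1
```

```text
(array([ 0.0188, -0.0116,  0.0185]), array([ 0.6,  0.4, -2.1]))
blob area 41 bed [ 33. -56.] y from -63 to -51
blob area 146 bed [-21. -48.] y from -63 to -38
blob area 9 bed [ 29. -22.] y from -25 to -20
blob area 46 bed [36. 20.] y from 13 to 25
blob area 37 bed [-0. -7.] y from -15 to -1
blob area 45 bed [-1. 23.] y from 15 to 29
```

View pics/a1.png

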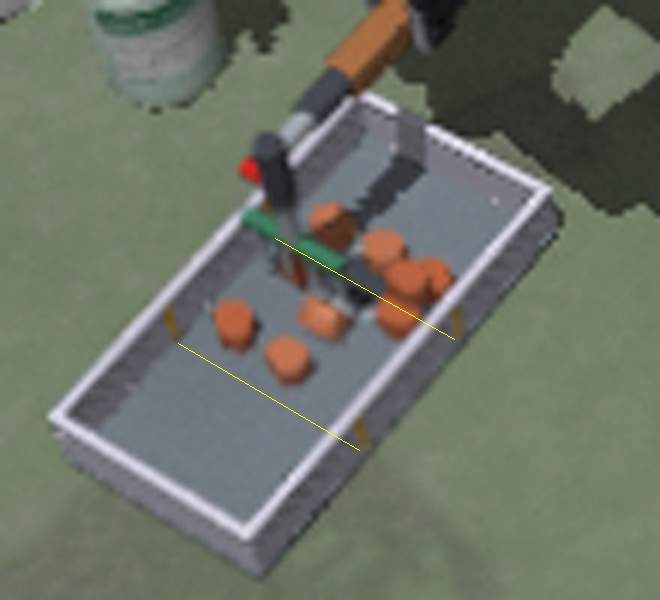

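Emit:
{"api": "servo_tool", "payload": {
  "commands": [0, 0, 1, 0, 0, 0, 0, 1, 0, 0, 0, 0, 1, 0, 0, 0, 0, 1, 0, 0, 0, 0, 1, 0, 0, 0, 0, 0, 0, 0, 0, 0, 0, 0, 0, 0, 0, 0, 0, 0]
}}

```text
time: 11.88
tool_pos: [0.6004, 0.0254, 0.1337]
eef_rot: [1.977, 2.441, 0.001]
ft_force: [1.2, -0.7, 1.5]
opening: 0.0193
gripper_force: 69.1
```

```bash
python3 -c "
from h import *
print(where(),env.sense()['wrist_torque']);crocks()"
```

```text
(array([ 0.0189, -0.0124,  0.0139]), array([ 1.2, -0.7,  1.5])) [-0.02198755  0.10764098  0.07024898]
blob area 44 bed [ 33. -56.] y from -63 to -51
blob area 145 bed [-21. -48.] y from -63 to -38
blob area 39 bed [ -0. -11.] y from -19 to -6
blob area 46 bed [36. 20.] y from 13 to 25
blob area 42 bed [-1. 23.] y from 16 to 29
```

Emit:
{"api": "servo_tool", "payload": {
  "commands": [0, 0, -6, 0, 0, 0, 0, -12, 0, 0, -8, 2, -8, 0, 0, -8, 2, 0, 0, 0, -8, 1, 0, 0, 0, -3, 0, 0, 0, 0, 0, 0, 0, 0, 0, 0, 0, 0, 0, 0]
}}

```text
time: 12.6
tool_pos: [0.6106, -0.0002, 0.1586]
eef_rot: [-1.977, -2.44, 0.001]
ft_force: [-0.4, -0.3, -2.2]
opening: 0.0191
gripper_force: 68.7
```

```bash
python3 look.py a2
```

```text
(array([ 0.0235, -0.0396,  0.0388]), array([-0.4, -0.3, -2.2]))
blob area 33 bed [ 32. -54.] y from -61 to -48
blob area 39 bed [ 33. -29.] y from -37 to -25
blob area 146 bed [-21. -48.] y from -63 to -36
blob area 42 bed [ -0. -12.] y from -20 to -6
blob area 46 bed [36. 20.] y from 13 to 25
blob area 43 bed [-1. 24.] y from 16 to 29
```

View pics/a2.png

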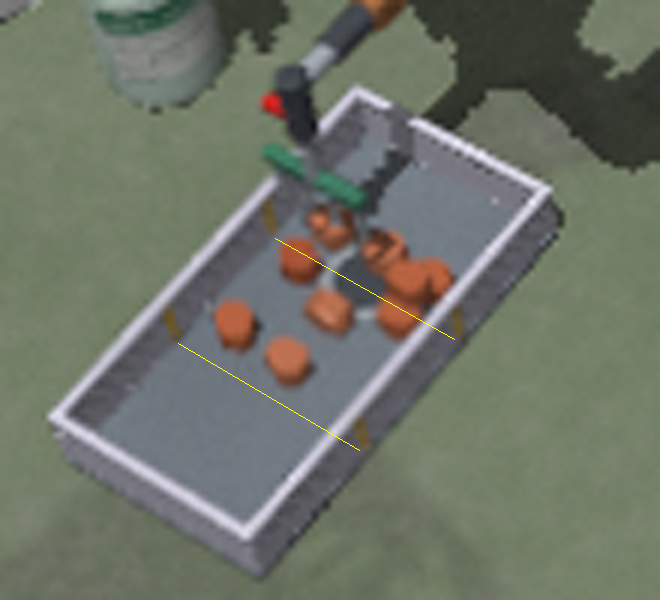

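Emit:
{"api": "servo_tool", "payload": {
  "commands": [5, 0, 0, 0, 0, 8, 0, 0, 0, 0, 9, 0, 2, 0, 0, 9, 0, 4, 0, 0, 8, 0, 5, 0, 0, 5, 0, 5, 0, 0, 0, 0, 2, 0, 0, 0, 0, 0, 0, 0]
}}

```text
time: 13.32
tool_pos: [0.6011, 0.0436, 0.1401]
eef_rot: [-1.975, -2.441, 0.002]
ft_force: [0.2, -0.8, -2.3]
opening: 0.0186
gripper_force: 68.7
```

Emit:
{"api": "servo_tool", "payload": {
  "commands": [0, 0, 2, 0, 0, 0, 0, 2, 0, 0, 0, 0, 1.5, 0, 0, 0, 0, 1.5, 0, 0, 0, 0, 1, 0, 0, 0, 0, 0, 0, 0, 0, 0, 0, 0, 0, 0, 0, 0, 0, 0]
}}

```text
time: 13.98
tool_pos: [0.6017, 0.0431, 0.1334]
eef_rot: [1.977, 2.441, 0.0]
ft_force: [0.1, -0.0, -1.2]
opening: 0.0189
gripper_force: 68.7
```

```bash
python3 -c "
from h import *
print(where(),env.sense()['wrist_torque']);crocks()"
```

```text
(array([0.0238, 0.0047, 0.0136]), array([ 0.1, -0. , -1.2])) [-0.04225888 -0.01590171  0.04555779]
blob area 71 bed [ 33. -46.] y from -56 to -35
blob area 145 bed [-21. -48.] y from -63 to -38
blob area 33 bed [ -3. -13.] y from -19 to -9
blob area 46 bed [36. 20.] y from 13 to 25
blob area 43 bed [-1. 24.] y from 16 to 29
```

Emit:
{"api": "servo_tool", "payload": {
  "commands": [0, 0, 2, 0, 0, 0, 0, 2, 0, 0, 0, 0, 2, 0, 0, 0, 0, 2, 0, 0, 0, 0, 1, 0, 0, 2, 0, 0, 0, 0, 4, 0, 0, 0, 0, 6, 0, 0, 0, 0]
}}

```text
time: 14.7
tool_pos: [0.5991, 0.055, 0.1244]
eef_rot: [1.977, 2.441, 0.0]
ft_force: [0.2, 0.7, -1.4]
opening: 0.0185
gripper_force: 68.6
```

Emit:
{"api": "servo_tool", "payload": {
  "commands": [7, 0, 0, 0, 0, 7, 0, 0, 0, 0, 7, 0, 0, 0, 0, 7, 0, 0, 0, 0, 7, 0, 0, 0, 0, 5, 0, 0, 0, 0, 3, 0, 0, 0, 0, 0, 0, 0, 0, 0]
}}

```text
time: 15.37
tool_pos: [0.59, 0.0977, 0.1243]
eef_rot: [-1.976, -2.442, -0.0]
ft_force: [0.0, -0.1, -2.0]
opening: 0.0187
gripper_force: 68.7
```

```bash
python3 -c "
from h import *
print(where(),env.sense()['wrist_torque']);crocks()"
```

```text
(array([0.0236, 0.0605, 0.0045]), array([ 0. , -0.1, -2. ])) [-0.03646684  0.00358174 -0.05075671]
blob area 26 bed [ 75. -68.] y from -79 to -61
blob area 42 bed [ 32. -55.] y from -62 to -50
blob area 147 bed [-21. -48.] y from -63 to -38
blob area 40 bed [ 33. -29.] y from -36 to -24
blob area 42 bed [ -0. -12.] y from -20 to -6
blob area 46 bed [37. 69.] y from 61 to 75
blob area 46 bed [ 1. 69.] y from 61 to 73
```

Emit:
{"api": "servo_tool", "payload": {
  "commands": [0, 0, -12, 0, 0, 0, 0, -20, 0, 0, 0, 0, -20, 0, 0, -12, -6, -8, 0, 0, -22, -8, 0, 0, 0, -28, -8, 0, 0, 0, -28, -8, 0, 0, 0, -26, -8, 0, 0, 0]
}}

```text
time: 16.08
tool_pos: [0.5766, -0.0268, 0.1847]
eef_rot: [1.977, 2.441, -0.0]
ft_force: [1.0, 0.3, -2.0]
opening: 0.0188
gripper_force: 68.8
```

Emit:
{"api": "servo_tool", "payload": {
  "commands": [-22, -7, 0, 0, 0, -12, -4, 0, 0, 0, -5, -1, 6, 0, 0, 0, 0, 12, 0, 0, 0, 0, 12, 0, 0, 0, 0, 10, 0, 0, 0, 0, 5, 0, 0, 0, 0, 0, 0, 0]
}}

```text
time: 16.75
tool_pos: [0.5726, -0.0639, 0.1367]
eef_rot: [-1.973, -2.44, 0.003]
ft_force: [-0.1, -0.3, -2.1]
opening: 0.0187
gripper_force: 68.6
```

```bash
python3 -c "
from h import *
print(where(),head(-.026,-.095,.0185));crocks()"
```

```text
(array([-0.0266, -0.0941,  0.0169]), array([-0.1, -0.3, -2.1])) (16.75, array([-0.9,  0.6, -1.6]), np.float64(0.2))
blob area 41 bed [ 33. -56.] y from -63 to -51
blob area 147 bed [-21. -48.] y from -63 to -38
blob area 39 bed [ 33. -29.] y from -37 to -25
blob area 42 bed [ -0. -12.] y from -20 to -6
blob area 46 bed [37. 69.] y from 62 to 75
blob area 45 bed [ 1. 68.] y from 61 to 73
```

Emit:
{"api": "servo_tool", "payload": {
  "commands": [2, 0.5, -2, 0, 0, 6, 0, 0, 0, 0, 8, 0, 0, 0, 0, 8, 0, 0, 0, 0, 8, 0, 0, 0, 0, 7, 0, 0, 0, 0, 6, 0, 0, 0, 0, 6, 0, 0, 0, 0]
}}

```text
time: 17.47
tool_pos: [0.5633, -0.0142, 0.1414]
eef_rot: [1.976, 2.442, 0.0]
ft_force: [-0.1, -0.7, -1.5]
opening: 0.0188
gripper_force: 68.6
```

Emit:
{"api": "servo_tool", "payload": {
  "commands": [6, 0, 0, 0, 0, 6, 0, 0, 0, 0, 6, 0, 0, 0, 0, 6, 0, 0, 0, 0, 4, 0, 0, 0, 0, 2, 0, 0, 0, 0, 0, 0, 0, 0, 0, 0, 0, 0, 0, 0]
}}

```text
time: 18.13
tool_pos: [0.5572, 0.0143, 0.1413]
eef_rot: [1.977, 2.442, -0.0]
ft_force: [0.5, 0.8, -1.8]
opening: 0.0191
gripper_force: 68.6
```

```bash
python3 -c "
from h import *
print(where());cv2.imwrite('pics/a3f.png',crocks())"
```

```text
(array([-0.0257, -0.0144,  0.0215]), array([ 0.5,  0.8, -1.8]))
blob area 30 bed [ 39. -57.] y from -64 to -54
blob area 37 bed [ -2. -59.] y from -65 to -53
blob area 38 bed [ 34. -29.] y from -35 to -25
blob area 42 bed [-32. -56.] y from -64 to -51
blob area 77 bed [-12.  -8.] y from -19 to 1
blob area 14 bed [-34. -26.] y from -29 to -23
blob area 45 bed [37. 69.] y from 62 to 75
blob area 45 bed [ 1. 68.] y from 61 to 73
```

Emit:
{"api": "servo_tool", "payload": {
  "commands": [0, 0, -12, 0, 0, -5, 0, -20, 0, 0, -20, 0, -20, 0, 0, -25, 0, -8, 0, 0, -20, 0, 0, 0, 0, -10, 0, 0, 0, 0, 0, 0, 0, 0, 0, 0, 0, 0, 0, 0]
}}

```text
time: 18.85
tool_pos: [0.5736, -0.0638, 0.201]
eef_rot: [-1.977, -2.44, -0.0]
ft_force: [0.4, -0.3, -1.7]
opening: 0.0189
gripper_force: 68.7
```

```bash
python3 look.py a3
```

```text
(array([-0.0257, -0.0942,  0.0812]), array([ 0.4, -0.3, -1.7]))
blob area 43 bed [ 33. -57.] y from -63 to -51
blob area 39 bed [ 33. -29.] y from -37 to -25
blob area 43 bed [ -2. -57.] y from -64 to -52
blob area 83 bed [-32. -43.] y from -56 to -34
blob area 77 bed [-12.  -8.] y from -19 to 1
blob area 45 bed [37. 69.] y from 62 to 75
blob area 45 bed [ 1. 68.] y from 61 to 73
```

View pics/a3.png

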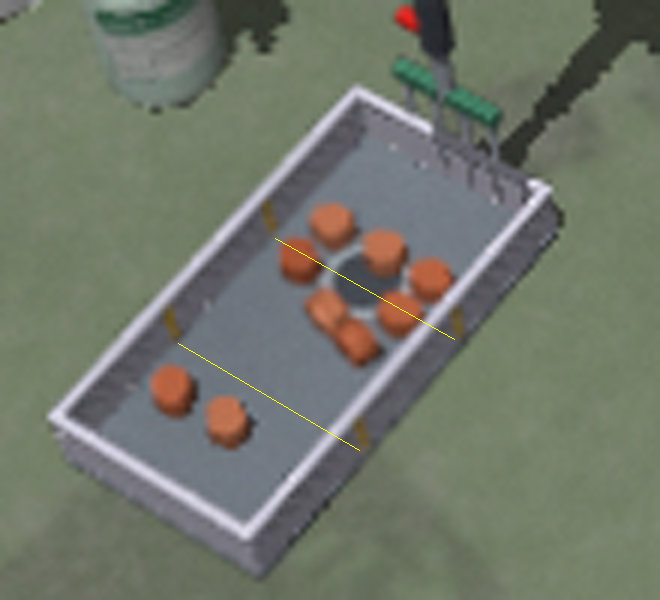

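Emit:
{"api": "servo_tool", "payload": {
  "commands": [12, 5, 0, 0, 0, 26, 10, 0, 0, 0, 30, 12, 0, 0, 0, 32, 12, 0, 0, 0, 32, 12, 0, 0, 0, 28, 11, 0, 0, 0, 16, 6, 0, 0, 0, 8, 3, 0, 0, 0]
}}

```text
time: 19.57
tool_pos: [0.6042, 0.1353, 0.2009]
eef_rot: [-1.97, -2.445, -0.0]
ft_force: [-0.9, 0.1, -2.2]
opening: 0.0193
gripper_force: 68.7
```

Emit:
{"api": "servo_tool", "payload": {
  "commands": [0, 0, 0, 0, 0, 0, 0, 0, 0, 0, 0, 0, 0, 0, 0, 0, 0, 0, 0, 0, 0, 0, 0, 0, 0, 0, 0, 0, 0, 0, 0, 0, 0, 0, 0, 0, 0, 0, 0, 0]
}}

```text
time: 20.23
tool_pos: [0.605, 0.1304, 0.2014]
eef_rot: [1.977, 2.441, 0.0]
ft_force: [-0.3, -0.3, -1.8]
opening: 0.0188
gripper_force: 68.7
```

```bash
python3 - <<'E'
from h import *
print(where()); C,im=snap('wrist','w5')
q=np.array([proj(C,bed(p,.008)) for p in((-.05,.02),(.04,.02),(-.05,-.07),(.04,-.07),(-.012,-.008))]);print(q.round(0))
a=np.clip(q.min(0).astype(int)-25,0,None);b=q.max(0).astype(int)+25;o=im[a[1]:b[1],a[0]:b[0],::-1]
f=min(800/o.shape[1],600/o.shape[0]);print(a,f)
o=cv2.resize(o,None,fx=f,fy=f,interpolation=cv2.INTER_CUBIC)[:600,:800]
cv2.imwrite('pics/c5.png',o)
E
```

```text
(array([0.045 , 0.0895, 0.0816]), array([-0.3, -0.3, -1.8]))
[[197. 163.]
 [310. 163.]
 [205. 269.]
 [310. 269.]
 [246. 197.]]
[171 137] 3.821656050955414
```

View pics/c5.png

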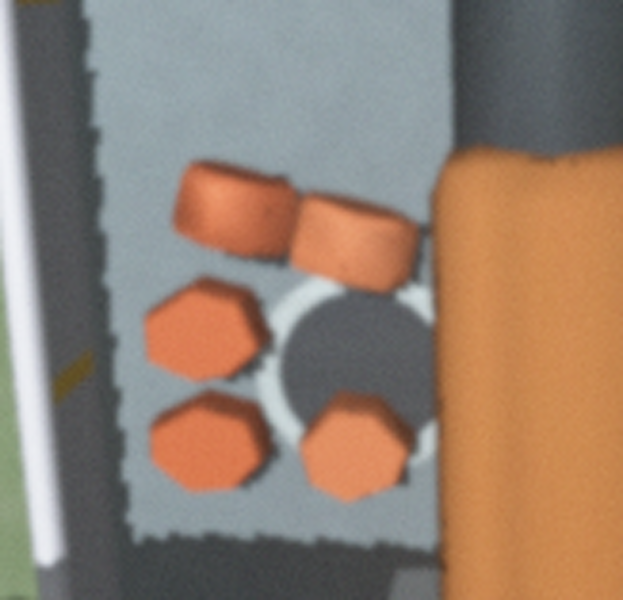

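Emit:
{"api": "servo_tool", "payload": {
  "commands": [0, 0, -15, 0, 0, -10, -5, -20, 0, 0, -20, -12, -15, 0, 0, -28, -15, 0, 0, 0, -32, -17, 0, 0, 0, -32, -17, 0, 0, 0, -32, -17, 0, 0, 0, -32, -17, 0, 0, 0]
}}

```text
time: 20.95
tool_pos: [0.5451, -0.0734, 0.2515]
eef_rot: [1.976, 2.442, 0.0]
ft_force: [0.4, -0.4, -2.1]
opening: 0.0188
gripper_force: 68.8
```

Emit:
{"api": "servo_tool", "payload": {
  "commands": [-32, -17, 0, 0, 0, -32, -17, 0, 0, 0, -32, -17, 0, 0, 0, -32, -17, 0, 0, 0, -30, -16, 0, 0, 0, -26, -14, 0, 0, 0, -16, -8, 0, 0, 0, -6, -3, 0, 0, 0]
}}

```text
time: 21.62
tool_pos: [0.481, -0.2987, 0.2512]
eef_rot: [1.981, 2.438, -0.001]
ft_force: [0.2, -0.5, -2.3]
opening: 0.0189
gripper_force: 68.8
```

Emit:
{"api": "servo_tool", "payload": {
  "commands": [0, 0, 0, 0, 0, 0, 0, 0, 0, 0, 0, 0, 0, 0, 0, 0, 0, 0, 0, 0, 0, 0, 0, 0, 0, 0, 0, 0, 0, 0, 0, 0, 0, 0, 0, 0, 0, 0, 0, 0]
}}

```text
time: 22.28
tool_pos: [0.4822, -0.2959, 0.2513]
eef_rot: [1.976, 2.442, 0.0]
ft_force: [-0.2, -0.2, -1.7]
opening: 0.0189
gripper_force: 68.8
```

```bash
python3 -c "
from h import *
M=R.from_rotvec([1.97598415,2.44041768,0]).as_matrix();print(np.degrees(np.arctan2(M[1,0],M[0,0])))
print(to([.4803,-.3030,.1422],np.degrees(np.arctan2(M[1,0],M[0,0]))),env.sense()['eef_rot']);crocks()"
```

```text
102.00640954967348
(22.2833, array([ -6.6,  -3.4, 109.1]), np.float64(0.0)) [1.97634695e+00 2.44203029e+00 1.66094100e-04]
blob area 42 bed [ 33. -56.] y from -63 to -51
blob area 45 bed [ -2. -57.] y from -64 to -52
blob area 39 bed [ 33. -29.] y from -37 to -25
blob area 83 bed [-32. -43.] y from -56 to -34
blob area 77 bed [-12.  -8.] y from -19 to 1
blob area 46 bed [37. 69.] y from 62 to 75
blob area 46 bed [ 1. 69.] y from 61 to 73
```

Emit:
{"api": "servo_tool", "payload": {
  "commands": [-6.5, -3.5, 6, 0, 0, 0, 0, 16, 0, 0, 0, 0, 18, 0, 0, 0, 0, 16, 0, 0, 0, 0, 12, 0, 0, 0, 0, 7, 0, 0, 0, 0, 3, 0, 0, 0, 0, 0, 0, 0]
}}

```text
time: 23.0
tool_pos: [0.4799, -0.3033, 0.1728]
eef_rot: [-1.977, -2.441, 0.0]
ft_force: [-0.2, -0.4, -1.8]
opening: 0.0191
gripper_force: 68.8
```

```bash
python3 -c "
from h import *
print(to([.4803,-.3030,.1422],102),env.sense()['ft_force'])"
```

```text
(23.0, array([ 0.2,  0.5, 30.6]), np.float64(0.0)) [-0.16829891 -0.36339795 -1.76608722]
```

Emit:
{"api": "servo_tool", "payload": {
  "commands": [0, 0.4, 3, 0, 0, 0, 0, 6, 0, 0, 0, 0, 7, 0, 0, 0, 0, 6, 0, 0, 0, 0, 4, 0, 0, 0, 0, 2, 0, 0, 0, 0, 1, 0, 0, 0, 0, 0, 0, 0]
}}

```text
time: 23.67
tool_pos: [0.4804, -0.3031, 0.1441]
eef_rot: [-1.977, -2.441, -0.0]
ft_force: [0.1, 0.5, -1.4]
opening: 0.0189
gripper_force: 68.8
```

```bash
python3 -c "
from h import *
print(to([.4803,-.3030,.1422],102),env.sense()['ft_force'],env.sense()['wrist_torque'])"
```

```text
(23.6667, array([ 0.1, -0.1,  1.9]), np.float64(0.0)) [ 0.0883017   0.49746219 -1.43967609] [-1.77024170e-02 -1.09344236e-02  3.41943203e-05]
```

Nearly seated. I'll lower the last 1.5 mm, open, and retreat upward.

Emit:
{"api": "servo_tool", "payload": {
  "commands": [0, 0, 0.5, 0, 0, 0, 0, 0.5, 0, 0, 0, 0, 0.5, 0, 0, 0, 0, 0, 0, 0, 0, 0, 0, 0, 0.3, 0, 0, 0, 0, 0.5, 0, 0, 0, 0, 0.8, 0, 0, 0, 0, 1]
}}

```text
time: 24.33
tool_pos: [0.4806, -0.3032, 0.1431]
eef_rot: [1.977, 2.441, 0.0]
ft_force: [-0.5, -0.9, 0.3]
opening: 0.0608
gripper_force: 0.0
```

Emit:
{"api": "servo_tool", "payload": {
  "commands": [0, 0, 0, 0, 1, 0, 0, 0, 0, 1, 0, 0, 0, 0, 1, 0, 0, 0, 0, 1, 0, 0, 0, 0, 1, 0, 0, 0, 0, 1, 0, 0, 0, 0, 1, 0, 0, 0, 0, 1]
}}

```text
time: 25.0
tool_pos: [0.4805, -0.3031, 0.1428]
eef_rot: [-1.977, -2.442, -0.0]
ft_force: [0.1, -0.3, -0.2]
opening: 0.0854
gripper_force: 0.0
```

Emit:
{"api": "servo_tool", "payload": {
  "commands": [0, 0, -6, 0, 1, 0, 0, -14, 0, 1, 0, 0, -20, 0, 1, 0, 0, -22, 0, 1, 0, 0, -22, 0, 1, 0, 0, -18, 0, 1, 0, 0, -8, 0, 1, 0, 0, 0, 0, 1]
}}

```text
time: 25.67
tool_pos: [0.481, -0.3036, 0.2554]
eef_rot: [1.974, 2.438, 0.001]
ft_force: [-0.5, -0.4, -1.0]
opening: 0.0855
gripper_force: 0.0
```

```bash
python3 - <<'E'
from h import *
s=env.sense();print(s['tool_pos'],s['time'])
C,im=snap('wrist','w6'); hsv=cv2.cvtColor(im,cv2.COLOR_RGB2HSV)
# wooden handle: left/right edges per row, near the predicted axis
g=hsv[:,250:390]; ok=cv2.inRange(g,(8,110,90),(16,255,255))
old=cv2.cvtColor(cv2.imread('pics/w1.png'),cv2.COLOR_BGR2HSV)[:,250:390]; ok0=cv2.inRange(old,(8,110,90),(16,255,255))
for r in(150,155,160,165,200,230,260,300,340,370,380,385,390):
    f=lambda m:(np.where(m[r])[0].min()+250,np.where(m[r])[0].max()+250) if m[r].any() else None
    print(r,f(ok),'before',f(ok0))
crocks(); crocks(cn='top')
G2=G+[.0017,.0019,0]
print([proj(C,q).round(0) for q in (G2+[.0198,-.0929,.011],G2+[-.0125,.0587,.011])])
E
```

```text
[ 0.48100147 -0.30355412  0.25542709] 25.6667
150 (np.int64(267), np.int64(360)) before (np.int64(270), np.int64(364))
155 (np.int64(267), np.int64(360)) before (np.int64(270), np.int64(364))
160 (np.int64(267), np.int64(360)) before (np.int64(270), np.int64(364))
165 (np.int64(267), np.int64(360)) before (np.int64(271), np.int64(364))
200 (np.int64(299), np.int64(359)) before (np.int64(302), np.int64(363))
230 (np.int64(300), np.int64(358)) before (np.int64(304), np.int64(362))
260 (np.int64(297), np.int64(336)) before (np.int64(303), np.int64(330))
300 (np.int64(300), np.int64(326)) before (np.int64(304), np.int64(335))
340 (np.int64(302), np.int64(326)) before (np.int64(306), np.int64(330))
370 (np.int64(303), np.int64(325)) before (np.int64(306), np.int64(330))
380 None before (np.int64(308), np.int64(328))
385 None before None
390 None before None
blob area 42 bed [ 33. -56.] y from -63 to -51
blob area 44 bed [ -2. -57.] y from -64 to -52
blob area 39 bed [ 33. -29.] y from -37 to -25
blob area 83 bed [-32. -43.] y from -56 to -34
blob area 77 bed [-12.  -8.] y from -19 to 1
blob area 44 bed [37. 70.] y from 63 to 75
blob area 46 bed [ 1. 69.] y from 61 to 73
blob area 52 bed [ 35. -31.] y from -43 to -21
blob area 46 bed [ 34. -58.] y from -71 to -49
blob area 55 bed [38. 68.] y from 54 to 78
blob area 52 bed [ -0. -59.] y from -71 to -50
blob area 105 bed [-11.  -9.] y from -20 to 1
blob area 52 bed [ 2. 67.] y from 55 to 77
blob area 51 bed [-32. -58.] y from -69 to -48
blob area 53 bed [-32. -33.] y from -45 to -23
[array([315., 378.]), array([314., 150.])]
```

```bash
python3 -c "
from rig import env
print(env.close_job())"
```

```text
the job is handed in; nothing more can be done
None
```

The job is handed in, with no verdict returned: all nine crocks lie one layer deep in the trough (3 / 4 / 2 by thirds, two standing on edge in the middle), the rake is back in the forks of its rest with the gripper clear, and the robot's clock read about 26 s of the 58 s.

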